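# Shut the butter dish and balance the butter knife on its cover

### The arm

A 6-joint arm with a two-finger parallel gripper is mounted at the origin on a cart in front of the work surface, level with it; the furniture and walls round the work are solid. World frame = base frame: x ahead of the robot, y to its left, z up, the work surface at z = 0. Lengths are in mm, angles in rad, forces in N, time in s.
With the tool pointing down it reaches from about 350 to 775 mm from the base axis. Payload 7.3 kg.
Tool frame: the origin (TCP) lies between the finger pads, 19 mm behind the fingertips; this is the grasp point; z points along the fingers, y is the line along which they close (so a half turn about z gives the same grasp; the last joint's range is limited). The gripper opens to 92 mm and grips with 3 to 60 N. Pads are 19 mm wide; open, the fingers measure 130 mm over their backs; the gripper's body (75 mm by 190 mm) begins 47 mm behind the grasp point.
Start: joints at [0.959, 0.342, 1.524, -0, 1.275, -0.146], TCP at [235.786, 469.093, 245.541] pointing down, gripper open.
Joint ranges: [-2.53, 2.53], [-0.77, 2.02], [0.04, 2.7], [-1, 4.14], [0.28, 2.66], [-3.11, 3.11]. Speed limits (rad/s): [2.57, 2.57, 3.14, 3.14, 3.14, 3.14].

### API

Orientations are given as [roll, pitch, yaw] about the fixed x, y, z axes, in that order (R = Rz(yaw) Ry(pitch) Rx(roll)).
In Python, from plant import get_obs, vision, workorder gives the robot as it stands.
- The arm moves only by the shell command python3 -m pendant 'ROWS' [OPENING]. ROWS is a JSON object of lists of equal length, an entry for each row: "dp": the shift along the tool's x, y, z in m, a list of three; "rotation": the turn, a rotation vector about the tool's x, y, z in rad, a list of three. A call has 1 to 8 rows; each row is the pose to reach, as a shift and turn from the pose commanded when the call began, along the tool's axes at that moment; what a row does not reach only later rows make up. A row lasts 1/8 s, in which the tool goes at most 62.5 mm and 10.7 degrees, less where a joint would pass 70% of its speed; a pose out of reach is approached as far as the arm can. A call with a gripper value outside its range is refused whole. OPENING is the finger opening in m, from 0 to 0.0918, set as the call begins (- or left out, the last holds). The fingers move at their own pace and stop on an object; the grip force is fixed at half the most. Time passes only in rows, so rows that repeat a pose let the fingers close. It gives the time, the measured TCP pose, the force, the opening and the grip force at its end, in the units of the state.
- get_obs(): the state, without advancing time (a new reading comes with each control period).
- vision.capture(name): name is "scene" or "top"; returns a dict with "pixels" (384x512x3 uint8, red, green, blue), "vfov" (degrees; the focal length in pixels is half the picture's height over the tangent of half this angle, whatever the lens; pixels are square), "cx", "cy" (the principal point, pixels), "dist" ([k1, k2, p1, p2, k3] as OpenCV has them; the pictures are not rectified), "pose" (4x4, takes a point from camera to world coordinates). Camera axes: x right, y up, looking along -z (the intrinsics and any distortion apply to the point x, -y, -z); pixel columns grow to the right and rows downward; lengths in mm; the calibration is good to about 2 mm. A picture is of the moment at which its call begins. There is no depth.
- workorder.close_job(): hands the job in; it is judged then, once.
The state is a dict: "time": time; "joint_positions": joint angles; "dq": joint speeds; "tau": joint torques, N m; "tool_pos": TCP position; "tcp_rot": TCP orientation; "contact_force": force on the tool from outside, world axes, zero at the start; "moment": the same for the moment, N m; "grip_width": finger opening in mm; "finger_force": force on a finger pad.
Only numpy, scipy, OpenCV 4.12 (cv2) and the standard library are available. Lean on these libraries where they do the work, as an engineer would, in place of code of your own. Each camera call takes 0.05 s, during which the arm holds its last target. There are 200 camera calls.

### The job

The butter knife was left sticking out of the open butter dish. Draw it out and lay it down on the slate board, then press the cover of the dish down until its catch clicks and holds it fully shut; then pick the knife up again by its middle and balance it crosswise on top of the rounded cover, about level and with both ends free. Leave the other things on the worktop where they stand.

Things in the scene. Friction and masses are not known exactly. Their poses are not given: they have to be found in the camera images.
- butter_dish: Fixed butter dish: oak base 130 (x) x 200 (y) x 18 mm with a hinged blue-grey barrel cover. Origin: centre of the base's underside; +x points from the front (thumb-tab side) to the hinge side, y along the barrel, z up. Shut, the cover spans x +-58, y +-88 mm; its top is half a cylinder of radius 58 mm, crown line along y at x 0, z 84 mm. Butter is fixed on the +y half of the base.
- butter_lid (a joint): Hinge of the cover (rad): 0 fully shut, growing as its front rises. The hinge line is along y at x 60, z 22 mm in the dish's frame. It is stiff: the cover stays where left (about 2 N at the tab moves it). At about 0.07 a tongue under the tab meets a spring catch; about 10 N on the tab drives it past, then the catch holds the cover at 0.
- lid_tab (a point): On the upper face of the steel thumb tab (56 mm wide along the barrel, 20 mm deep, 5 mm thick) at the middle of the cover's front edge. It swings with the cover, 132 mm from the hinge line; shut, it is at x -72, z 27 mm in the dish's frame.
- lid_crown (a point): Middle of the crown line of the cover, on its outer surface; it swings with the cover. When shut it is at x = 0, y = 0, z = 84 mm in the dish's frame. A knife laid across it there tilts to bring its balance point over its contact (about 0.02 rad a millimetre off) and rocks for about a second after release.
- lid_hinge (a point): Middle of the hinge line, x = +60 mm, z = 22 mm in the dish's frame; axes as the dish's.
- butter_knife: Flat butter knife of one piece of pale wood, 190 mm long, 10 mm thick, about 45 g: handle 20 mm wide, blade 26 mm. Origin: its balance point, on the underside. +x points along it to the tip (89 mm away); the handle end is at x -101 mm and it is 20 mm wide up to x +20 mm. At first it lies flat on the base under the raised cover, on the -y half, about 80 mm of handle sticking out at the front.
- board: Dark slate board, 170 (x) x 240 (y) x 12 mm, fixed to the worktop. Origin: centre of its underside; its top is at z = 12 mm.
- jam_jar: Jam jar, 75 mm across, 112 mm high, at the back; to be left alone. Origin: centre of its underside.
- honey_jar: Honey jar, 64 mm across, 97 mm high, at the back; to be left alone. Origin: centre of its underside.
- teaspoon: Steel teaspoon, 139 mm long, lying at the front left; to be left alone. Origin: its middle, on the underside.
- sardines: Flat sardine tin, 63 x 105 x 25 mm, at the far left; to be left alone. Origin: centre of its underside.
- garlic: Bulb of garlic, 53 mm across, at the back right; to be left alone. Origin: centre of its underside.

How it is judged (in metres and radians):
On the way, in this order (a step that is already met when the one before it is completed fails the run):
1. the knife lies flat on the slate board, let go, with its balance point over the board (x of butter_knife in the frame of board between -0.085 and 0.085 m and y of butter_knife in the frame of board between -0.12 and 0.12 m and z of butter_knife in the frame of board below 0.018 m and angle between butter_knife's own z axis and vertical below 0.12 rad and contact force between butter_knife and the fingers below 0.05 N), for 0.2 s.
2. the cover is fully shut, held by its catch, while the knife lies on the board (value of joint butter_lid below 0.02 rad and z of butter_knife in the frame of board below 0.018 m), for 0.2 s.
3. the knife is lifted, held by its middle (tool point within 45 mm of its balance point) (height (world z) of butter_knife above 0.045 m and contact force between butter_knife and the fingers above 1 N and distance between the grasp point and butter_knife below 0.045 m), for 0.2 s.
At the end, for the whole second after the job is handed in: Cover shut on its catch (hinge below 0.02 rad); the knife lies still and untouched on top of it, across the barrel (within 0.45 rad of square, either way round), balance point within 25 mm of the crown line and 75 mm of the cover's middle, tilted less than 0.35 rad (value of joint butter_lid below 0.02 rad and x of butter_knife in the frame of butter_dish between -0.025 and 0.025 m and y of butter_knife in the frame of butter_dish between -0.075 and 0.075 m and z of butter_knife in the frame of butter_dish between 0.078 and 0.095 m and angle between butter_knife's own z axis and vertical below 0.35 rad and angle between the x axis of butter_knife and the x axis of butter_dish, either way round below 0.45 rad and contact force between butter_knife and butter_dish above 0.1 N and linear speed of butter_knife below 0.03 m/s and angular speed of butter_knife below 0.3 rad/s).
It fails at once if the jam jar, honey jar, sardine tin, garlic or teaspoon is shifted by more than 30 mm, or a jar is knocked over (distance of any of jam_jar, honey_jar, sardines, garlic, teaspoon from where it was at the start of the episode above 0.03 m or angle between any of jam_jar, honey_jar's own z axis and vertical above 0.4 rad).
It also fails if it takes over 67 s, if anything falls off the work surface, if the arm or the gripper's body presses on something with over 40 N, if the wrist force passes 120 N, or if a joint passes its speed limit or range.

## Working session

There is one attempt and no reset: what is moved stays moved. The work goes in short steps, Python scripts to look and compute and a shell command to move; the robot and the scene stay as the last step left them, time stands still between calls to the robot, and variables do not carry over. Pictures are saved under pics/ and viewed, at most 10 in all, crops included, and the job is handed in when it is done.

```bash
mkdir -p pics; ls
cat > h.py <<'E'
import numpy as np, cv2
from plant import get_obs, vision, workorder
def cap(n):
    c=vision.capture(n); p=np.asarray(c["pixels"]); h=p.shape[0]
    f=h/2/np.tan(np.radians(c["vfov"])/2)
    c["K"]=np.array([[f,0,c["cx"]],[0,f,c["cy"]],[0,0,1.]]); c["d"]=np.array(c["dist"],float); c["T"]=np.array(c["pose"]); c["bgr"]=p[:,:,::-1].copy(); return c
def rays(c,uv):
    n=cv2.undistortPoints(np.array(uv,float).reshape(-1,1,2),c["K"],c["d"]).reshape(-1,2)
    d=np.c_[n[:,0],-n[:,1],-np.ones(len(n))]@c["T"][:3,:3].T
    return c["T"][:3,3],d/np.linalg.norm(d,axis=1)[:,None]
def plane(c,uv,z):
    o,d=rays(c,uv); return o+d*((z-o[2])/d[:,2])[:,None]
def tri(c1,a,c2,b):
    o1,d1=rays(c1,[a]);o2,d2=rays(c2,[b]);d1=d1[0];d2=d2[0]
    s=np.linalg.lstsq(np.c_[d1,-d2],o2-o1,rcond=None)[0]
    p,q=o1+s[0]*d1,o2+s[1]*d2; return (p+q)/2,np.linalg.norm(p-q)
def proj(c,P):
    q=(np.atleast_2d(P)-c["T"][:3,3])@c["T"][:3,:3]; q=q*[1,-1,-1]
    return cv2.projectPoints(q,np.zeros(3),np.zeros(3),c["K"],c["d"])[0].reshape(-1,2)
E
python3 - <<'E'
from h import *
for n in("scene","top"):
    c=cap(n); cv2.imwrite(f"pics/{n}0.png",cv2.resize(c["bgr"],(800,600),interpolation=cv2.INTER_CUBIC)); print(n,c["T"].round(3).tolist(),c["d"],c["K"][0,0])
o=get_obs();print(o["tool_pos"],o["tcp_rot"],o["time"])
E
```

```text
pics
scene [[0.722, 0.402, -0.564, -337.601], [-0.692, 0.407, -0.596, -828.398], [-0.01, 0.82, 0.572, 940.147], [0.0, 0.0, 0.0, 1.0]] [-0.07026143  0.          0.          0.          0.        ] 443.1803856764318
top [[0.011, 0.981, -0.195, 294.646], [-1.0, 0.012, 0.001, 98.227], [0.003, 0.195, 0.981, 1318.393], [0.0, 0.0, 0.0, 1.0]] [-0.11916821  0.          0.          0.          0.        ] 420.40648749978806
[235.56915158 468.81155796 244.9081576 ] [-3.14021834e+00 -2.03863101e-04  2.67580346e+00] 0.1
```

View pics/scene0.png

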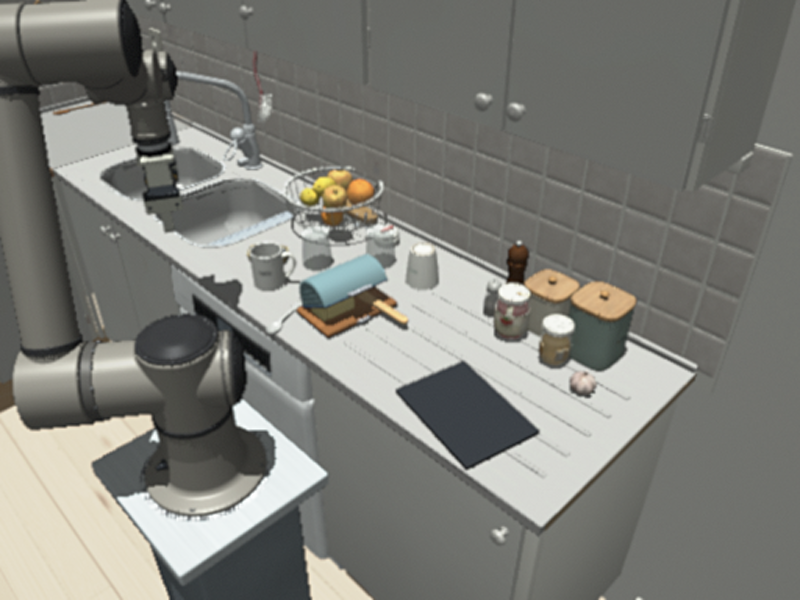

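View pics/top0.png

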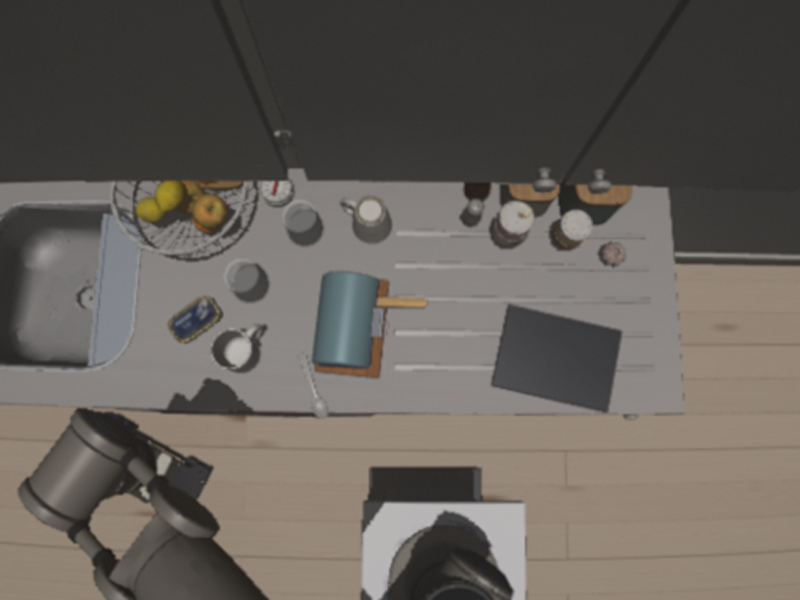

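The scene view shows the blue cover at about (343,282), the knife handle from (370,297) to (407,322) and the slate board around (467,413). In the top view the cover is at (347,320), the handle runs from (378,302) to (427,302), the steel tab is at (377,322) and the board is at (557,358).

```bash
cat > m.py <<'E'
from h import *
def mask(c,lo,hi,roi):
    hsv=cv2.cvtColor(c["bgr"],cv2.COLOR_BGR2HSV); m=cv2.inRange(hsv,np.array(lo),np.array(hi)); k=np.zeros_like(m); x0,y0,x1,y1=roi; k[y0:y1,x0:x1]=m[y0:y1,x0:x1]
    n,l,s,_=cv2.connectedComponentsWithStats(k); 
    return (l==1+np.argmax(s[1:,4])).astype(np.uint8)*255 if n>1 else k
def box(m):
    ct=max(cv2.findContours(m,0,1)[0],key=cv2.contourArea); return cv2.boxPoints(cv2.minAreaRect(ct)),ct
def quad(ct):
    h=cv2.convexHull(ct)
    for e in np.arange(1,20,.5):
        a=cv2.approxPolyDP(h,e,True)
        if len(a)<=4:return a.reshape(-1,2)
E
python3 - <<'E'
from m import *
s=cap("scene");t=cap("top")
for n,c,rk,rb in(("s",s,(225,180,270,215),(245,220,355,305)),("t",t,(235,185,280,202),(310,190,402,267))):
    hsv=cv2.cvtColor(c["bgr"],cv2.COLOR_BGR2HSV)
    for p in ([(250,200),(245,205)] if n=="s" else [(265,193),(245,185),(241,206),(215,200)]): print(n,p,hsv[p[1],p[0]])
    mb=mask(c,(0,0,0),(180,255,75),rb); q=quad(box(mb)[1]); print("board",q.tolist(),plane(c,q,12)[:,:2].round(0).tolist())
    cv2.imwrite(f"pics/{n}b.png",mb)
sc=cv2.resize(s["bgr"][155:220,180:270],None,fx=6,fy=6,interpolation=2); tc=cv2.resize(t["bgr"][165:245,195:285],None,fx=6,fy=6,interpolation=2)
H=max(sc.shape[0],tc.shape[0]); im=np.zeros((H,540*1+0,3),np.uint8)
o=np.zeros((480,1080,3),np.uint8);o[:sc.shape[0],:540]=sc;o[:tc.shape[0],540:]=tc
cv2.imwrite("pics/z1.png",cv2.resize(o,(800,356)))
E
```

```text
s (250, 200) [ 20  97 243]
s (245, 205) [ 40   7 222]
board [[295, 232], [343, 275], [299, 299], [254, 251]] [[532.0, -135.0], [485.0, -360.0], [326.0, -330.0], [374.0, -107.0]]
t (265, 193) [ 17 113 170]
t (245, 185) [ 13 133 115]
t (241, 206) [128   8 125]
t (215, 200) [ 96  51 120]
board [[326, 196], [396, 212], [387, 263], [328, 248]] [[538.0, -133.0], [489.0, -358.0], [328.0, -322.0], [374.0, -136.0]]
```

View pics/z1.png

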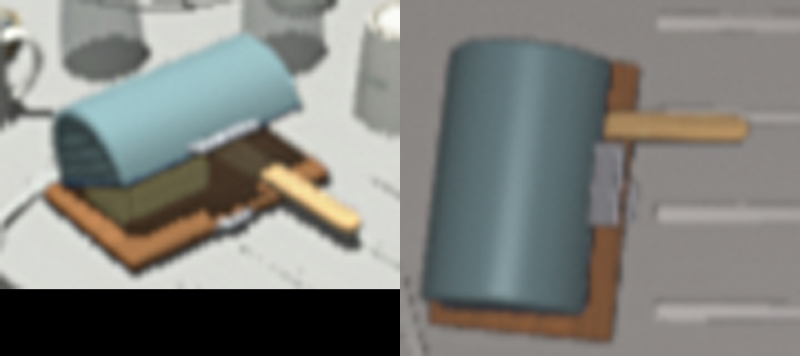

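The crop shows the handle with its free end at (358,222) in the scene half and (746,128) in the top half. The tab is at (222,137) in the scene half and (605,185) in the top half. The base corners are visible in both halves.

Run:
```python
from m import *
s=cap("scene");t=cap("top")
S=lambda x,y:(180+x/4.444-.4,155+y/4.444-.4); T=lambda x,y:(195+(x-400)/4.444-.4,165+y/4.444-.4)
for n,a,b in(("near front base bottom",S(135,271),T(612,341)),("far front base",S(328,176),T(640,66)),
  ("tab front L(near)",S(192,152),T(592,224)),("tab front far",S(258,124),T(618,146)),
  ("cover far front",S(300,108),T(611,66)),("cover near front",S(125,184),T(583,312)),("cover far crown end",S(245,37),T(540,40))):
    p,e=tri(s,a,t,b);print(n,p.round(1),round(e,1))
for n,c,r in(("s",s,(232,188,270,215)),("t",t,(240,185,285,200))):
    m=mask(c,(10,70,120),(28,255,255),r); 
    b,ct=box(m);print(n,b.round(1).tolist(),cv2.countNonZero(m));
    ys,xs=np.nonzero(m);P=np.c_[xs,ys];w=plane(c,P,27)
    if n=="t": 
        pass
    mu=w.mean(0);v=np.linalg.svd(w-mu,full_matrices=False)[2][0];pr=(w-mu)@v; print("axis",mu.round(1),v.round(3),(mu+v*pr.min()).round(1),(mu+v*pr.max()).round(1))
    o=[P[pr.argmin()],P[pr.argmax()]];print(o)
    globals()[n+"o"]=o
for i in so:
  for j in to:
    p,e=tri(s,i,t,j);print(i,j,p.round(1),e.round(1))
print("base z=18 top corners",plane(t,[T(612,341),T(640,66),T(430,322)],9).round(1).tolist())
```

```text
near front base bottom [393.1 129.1   8.1] 2.2
far front base [588.5 113.3   9.3] 1.6
tab front L(near) [466.2 141.9  77.7] 2.7
tab front far [518.6 124.5  87.2] 4.8
cover far front [574.4 132.   73.5] 0.1
cover near front [406.  148.   74.6] 0.9
cover far crown end [573.8 182.7 120.6] 17.1
s [[236.89999389648438, 198.10000610351562], [241.5, 186.89999389648438], [263.70001220703125, 196.0], [259.1000061035156, 207.3000030517578]] 155
axis [543.  93.  27.] [0.155 0.988 0.   ] [533.4  32.1  27. ] [550.2 138.7  27. ]
[array([259, 206]), array([240, 192])]
t [[240.8000030517578, 195.0], [241.1999969482422, 189.3000030517578], [272.20001220703125, 191.10000610351562], [271.8999938964844, 196.89999389648438]] 184
axis [541.8  87.5  27. ] [-0.036 -0.999 -0.   ] [543.6 135.9  27. ] [540.1  38.7  27. ]
[array([241, 192]), array([272, 195])]
[259 206] [241 192] [582.6 119.8 -50.4] 58.3
[259 206] [272 195] [538.5  37.7  21.4] 2.8
[240 192] [241 192] [543.5 136.3  29.7] 1.5
[240 192] [272 195] [502.5  56.3  96.5] 49.7
base z=18 top corners [[392.2, 129.8, 9.0], [589.3, 112.9, 9.0], [403.7, 257.6, 9.0]]
```

```bash
cat > go.py <<'E'
import sys
from h import *
from scipy.spatial.transform import Rotation as R
o=get_obs(); R0=R.from_euler("xyz",o["tcp_rot"]); p=np.array(o["tool_pos"])
print("at",p.round(1),np.round(o["tcp_rot"],3),"F",np.round(o["contact_force"],1),"w",round(float(o["grip_width"]),1),"ff",o["finger_force"],"t",round(o["time"],2))
prev=None
for a in sys.argv[1:]:
    x,y,z,yaw=map(float,a.split(","))
    d=R0.inv().apply(np.array([x,y,z])-p)/1000; r=(R0.inv()*R.from_euler("xyz",[np.pi,0,yaw])).as_rotvec()
    print(a,"dp",d.round(4).tolist(),"rot",r.round(3).tolist())
E
python3 go.py 541,66,245,1.535 541,66,120,1.535 541,66,25,1.535
```

```text
at [235.7 469.  245.3] [-3.141 -0.     2.676] F [ 0.2 -0.   0.2] w 91.7 ff 0.0 t 0.3
541,66,245,1.535 dp [-0.4537, -0.223, 0.0004] rot [-0.0, 0.0, 1.141]
541,66,120,1.535 dp [-0.4537, -0.2229, 0.1254] rot [-0.0, 0.0, 1.141]
541,66,25,1.535 dp [-0.4537, -0.2229, 0.2204] rot [-0.0, 0.0, 1.141]
```

```bash
python3 -m pendant '{"dp":[[-0.05,-0.025,0],[-0.10,-0.05,0],[-0.15,-0.075,0],[-0.20,-0.10,0],[-0.25,-0.125,0],[-0.30,-0.15,0],[-0.35,-0.175,0],[-0.40,-0.2,0]],"rotation":[[0,0,0.14],[0,0,0.28],[0,0,0.42],[0,0,0.56],[0,0,0.70],[0,0,0.84],[0,0,0.98],[0,0,1.141]]}' 0.07; python3 go.py 541,66,120,1.535 541,66,25,1.535
```

```text
time: 1.3
tool_pos: [504.3, 109.1, 245.6]
tcp_rot: [3.141, -0.0, 1.53]
contact_force: [-0.2, 0.4, 0.2]
grip_width: 69.8
finger_force: 0.0
at [504.3 109.1 245.6] [ 3.141 -0.     1.53 ] F [-0.2  0.4  0.2] w 69.8 ff 0.0 t 1.3
541,66,120,1.535 dp [-0.0416, 0.0384, 0.1256] rot [0.0, -0.0, -0.005]
541,66,25,1.535 dp [-0.0416, 0.0384, 0.2206] rot [0.0, -0.0, -0.005]
```

```bash
python3 -m pendant '{"dp":[[-0.025,0.02,0.02],[-0.042,0.038,0.06],[-0.042,0.038,0.1],[-0.042,0.038,0.14],[-0.042,0.038,0.18],[-0.042,0.038,0.205],[-0.042,0.038,0.218],[-0.042,0.038,0.22]],"rotation":[[0,0,0],[0,0,0],[0,0,0],[0,0,0],[0,0,0],[0,0,0],[0,0,0],[0,0,0]]}' 0.06
python3 - <<'E'
from h import *
for n,r in(("scene",(170,130,290,230)),("top",(200,150,300,230))):
    c=cap(n);cv2.imwrite(f"pics/g_{n}.png",cv2.resize(c["bgr"][r[1]:r[3],r[0]:r[2]],(480,400),interpolation=2))
cv2.imwrite("pics/g.png",np.hstack([cv2.imread("pics/g_scene.png"),cv2.imread("pics/g_top.png")])[:, 0:960][::1,:])
i=cv2.imread("pics/g.png");cv2.imwrite("pics/g.png",cv2.resize(i,(800,333)))
E
```

```text
time: 2.3
tool_pos: [539.7, 67.4, 25.2]
tcp_rot: [-3.141, -0.0, 1.535]
contact_force: [0.6, -0.0, 0.6]
grip_width: 60.0
finger_force: 0.0
```

View pics/g.png

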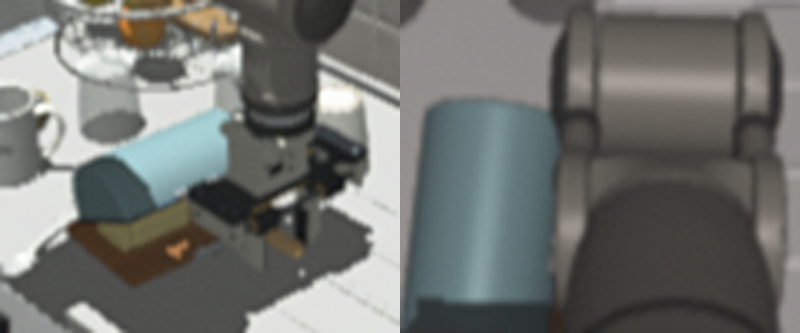

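The picture shows the fingers straddling the handle at about (280,240) in the scene half, with nothing in contact. I'll close the gripper.

```bash
python3 -m pendant '{"dp":[[0,0,0],[0,0,0],[0,0,0],[0,0,0],[0,0,0]],"rotation":[[0,0,0],[0,0,0],[0,0,0],[0,0,0],[0,0,0]]}' 0.01; python3 go.py 537,-50,27,1.535
```

```text
time: 3.02
tool_pos: [539.8, 67.4, 25.6]
tcp_rot: [3.141, -0.0, 1.535]
contact_force: [-0.2, -1.0, -0.1]
grip_width: 19.7
finger_force: 30.0
at [539.8  67.4  25.6] [ 3.141 -0.     1.535] F [-0.2 -1.  -0.1] w 19.7 ff 29.999290108680725 t 3.02
537,-50,27,1.535 dp [-0.1175, 0.0014, -0.0014] rot [0.0, -0.0, -0.0]
```

```bash
python3 -m pendant '{"dp":[[-0.005,0,-0.002],[-0.03,0,-0.003],[-0.055,0,-0.003],[-0.08,0,-0.003],[-0.105,0,-0.003],[-0.13,0,-0.003],[-0.14,0,-0.02],[-0.145,0,-0.05]],"rotation":[[0,0,0],[0,0,0],[0,0,0],[0,0,0],[0,0,0],[0,0,0],[0,0,0],[0,0,0]]}'; python3 go.py 432,-300,76,1.535 432,-300,15,1.535
```

```text
time: 4.03
tool_pos: [533.6, -78.4, 75.1]
tcp_rot: [-3.139, -0.001, 1.534]
contact_force: [0.4, 0.1, -1.4]
grip_width: 19.7
finger_force: 30.0
at [533.6 -78.4  75.1] [-3.139e+00 -1.000e-03  1.534e+00] F [ 0.4  0.1 -1.4] w 19.7 ff 29.999130070209503 t 4.03
432,-300,76,1.535 dp [-0.2252, -0.0933, -0.0008] rot [-0.003, -0.001, -0.001]
432,-300,15,1.535 dp [-0.2253, -0.0931, 0.0602] rot [-0.003, -0.001, -0.001]
```

```bash
python3 -m pendant '{"dp":[[-0.03,-0.01,0],[-0.075,-0.025,0],[-0.125,-0.04,0],[-0.175,-0.055,0],[-0.225,-0.07,0],[-0.265,-0.083,0],[-0.293,-0.091,0],[-0.293,-0.091,0]],"rotation":[[0,0,0],[0,0,0],[0,0,0],[0,0,0],[0,0,0],[0,0,0],[0,0,0],[0,0,0]]}'; python3 go.py 432,-368,21.5,1.535
python3 - <<'E'
from m import *
for n,r in(("scene",(230,190,370,300)),("top",(300,170,420,290))):
    c=cap(n); cv2.imwrite(f"pics/b_{n}.png",cv2.resize(c["bgr"][r[1]:r[3],r[0]:r[2]],(400,340),interpolation=2))
cv2.imwrite("pics/b.png",np.hstack([cv2.imread("pics/b_scene.png"),cv2.imread("pics/b_top.png")]))
E
```

```text
time: 5.03
tool_pos: [432.1, -369.2, 75.4]
tcp_rot: [3.141, 0.001, 1.532]
contact_force: [-0.3, 0.7, -0.9]
grip_width: 19.3
finger_force: 30.0
at [ 432.1 -369.2   75.4] [3.141e+00 1.000e-03 1.532e+00] F [-0.3  0.7 -0.9] w 19.3 ff 29.998993277549744 t 5.03
432,-368,21.5,1.535 dp [0.0012, -0.0001, 0.0539] rot [0.0, 0.001, -0.003]
```

View pics/b.png

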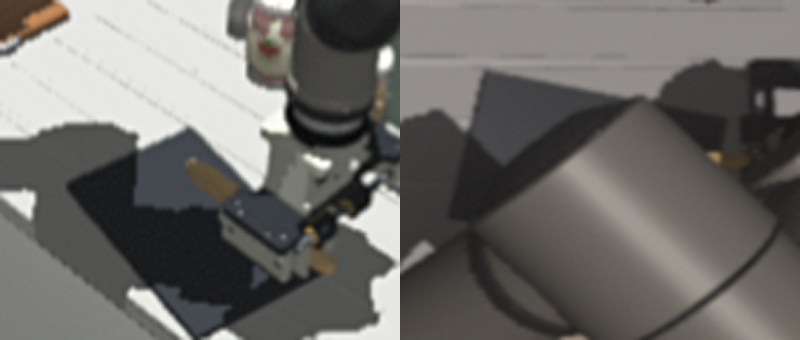

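The picture shows the knife over the board in the scene half, with its tip at (195,165) and its handle end at (325,262), past the board's right edge. I'll lower it in steps and watch the force.

```bash
python3 -m pendant '{"dp":[[0,0,0.015],[0,0,0.03],[0,0,0.042],[0,0,0.048],[0,0,0.051],[0,0,0.0525],[0,0,0.0535],[0,0,0.0535]],"rotation":[[0,0,0],[0,0,0],[0,0,0],[0,0,0],[0,0,0],[0,0,0],[0,0,0],[0,0,0]]}'; python3 go.py
```

```text
time: 6.12
tool_pos: [433.2, -367.1, 22.2]
tcp_rot: [3.141, 0.0, 1.535]
contact_force: [-0.7, -0.4, -1.1]
grip_width: 19.4
finger_force: 30.0
at [ 433.2 -367.1   22.2] [3.141 0.    1.535] F [-0.7 -0.4 -1.1] w 19.4 ff 29.999240934848785 t 6.12
```

Not touching yet, about 2 mm to go. I'll lower slightly further, then release and retreat upward.

```bash
python3 -m pendant '{"dp":[[0,0,0.001],[0,0,0.0015],[0,0,0.002]],"rotation":[[0,0,0],[0,0,0],[0,0,0]]}'; python3 -m pendant '{"dp":[[0,0,0],[0,0,0],[0,0,0],[0,0,0]],"rotation":[[0,0,0],[0,0,0],[0,0,0],[0,0,0]]}' 0.06; python3 -m pendant '{"dp":[[0,0,-0.02],[0,0,-0.06],[0,0,-0.11],[0,0,-0.16],[0,0,-0.2],[0.05,0,-0.2]],"rotation":[[0,0,0],[0,0,0],[0,0,0],[0,0,0],[0,0,0],[0,0,0]]}'; python3 go.py 490,114,180,1.486 490.8,119,110,1.486
```

```text
time: 6.5
tool_pos: [433.1, -367.0, 20.0]
tcp_rot: [3.141, 0.0, 1.535]
contact_force: [-0.0, -0.2, -0.8]
grip_width: 19.7
finger_force: 30.0
time: 7.0
tool_pos: [432.0, -368.4, 20.2]
tcp_rot: [-3.14, 0.002, 1.535]
contact_force: [-9.7, -8.3, 1.8]
grip_width: 55.3
finger_force: 5.0
time: 7.75
tool_pos: [436.2, -319.8, 223.4]
tcp_rot: [3.135, 0.006, 1.531]
contact_force: [0.4, 0.3, -1.4]
grip_width: 60.1
finger_force: 0.0
at [ 436.2 -319.8  223.4] [3.135 0.006 1.531] F [ 0.4  0.3 -1.4] w 60.1 ff 0.0 t 7.75
490,114,180,1.486 dp [0.4358, 0.0364, 0.0412] rot [0.007, 0.006, 0.046]
490.8,119,110,1.486 dp [0.4412, 0.0366, 0.1111] rot [0.007, 0.006, 0.046]
```

```bash
python3 -m pendant '{"dp":[[0.04,0.004,0],[0.10,0.01,0],[0.16,0.014,0],[0.22,0.018,0],[0.28,0.024,0],[0.34,0.03,0],[0.40,0.034,0],[0.448,0.037,0]],"rotation":[[0,0,0.005],[0,0,0.01],[0,0,0.016],[0,0,0.022],[0,0,0.028],[0,0,0.034],[0,0,0.04],[0.004,0.004,0.046]]}' 0.0;  python3 go.py 491.5,127,130,1.486
python3 - <<'E'
from m import *
s=cap("scene");t=cap("top")
for n,c,r in(("s",s,(245,220,360,310)),("t",t,(310,190,410,270))):
    m=mask(c,(8,60,90),(28,255,255),r); b,ct=box(m)
    ys,xs=np.nonzero(m);P=np.c_[xs,ys];w=plane(c,P,22);mu=w.mean(0);v=np.linalg.svd(w-mu,full_matrices=False)[2][0];pr=(w-mu)@v
    print(n,len(xs),v.round(3),(mu+v*pr.min()).round(1),(mu+v*pr.max()).round(1)); q=[P[pr.argmin()],P[pr.argmax()]]; globals()[n+"q"]=q if w[pr.argmin(),1]<w[pr.argmax(),1] else q[::-1]
for i in 0,1: print(tri(s,sq[i],t,tq[i]))
for n,c,r in(("scene",s,(180,140,360,310)),("top",t,(200,150,410,290))):
    cv2.imwrite(f"pics/c_{n}.png",cv2.resize(c["bgr"][r[1]:r[3],r[0]:r[2]],(400,340),interpolation=2))
cv2.imwrite("pics/c.png",np.hstack([cv2.imread("pics/c_scene.png"),cv2.imread("pics/c_top.png")]))
E
```

```text
time: 8.75
tool_pos: [487.8, 131.9, 220.2]
tcp_rot: [-3.138, -0.005, 1.49]
contact_force: [0.7, 0.9, 0.3]
grip_width: 0.3
finger_force: 0.0
at [487.8 131.9 220.2] [-3.138 -0.005  1.49 ] F [0.7 0.9 0.3] w 0.3 ff 0.0 t 8.75
491.5,127,130,1.486 dp [-0.005, 0.0045, 0.0902] rot [-0.004, -0.005, 0.004]
s 455 [ 0.05   0.999 -0.   ] [ 428.9 -402.3   22. ] [ 438.6 -210.3   22. ]
t 414 [-0.035 -0.999 -0.   ] [ 439.9 -211.4   22. ] [ 433.5 -393.9   22. ]
(array([ 438.23075684, -396.8679313 ,    6.99622977]), np.float64(8.106507460794727))
(array([ 442.34335981, -211.59294741,   24.03067356]), np.float64(1.9149996723322762))
```

View pics/c.png

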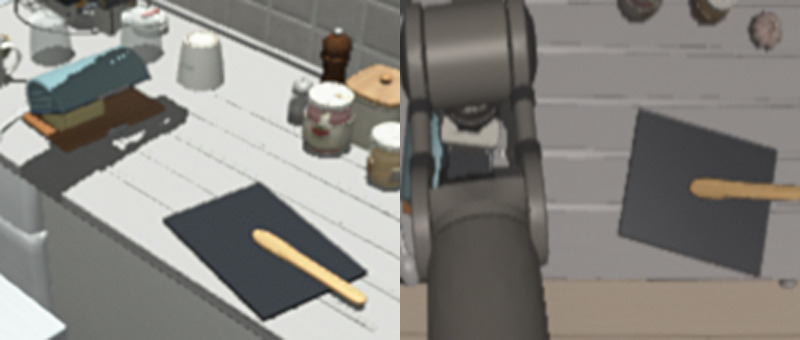

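The picture shows the knife lying flat on the slate board, tip at (260,238) and handle end at (360,298) in the scene half, with the cover still raised. Next I'll close the cover.

```bash
python3 -m pendant '{"dp":[[0,0.002,0.03],[-0.003,0.004,0.06],[-0.005,0.004,0.085],[-0.006,0.004,0.1],[-0.006,0.004,0.105]],"rotation":[[0,0,0],[0,0,0],[-0.004,-0.005,0.004],[-0.004,-0.005,0.004],[-0.004,-0.005,0.004]]}';  python3 go.py 491,120,85,1.486 490.6,116,65,1.486 490.4,112,50,1.486 490.4,112,44,1.486
```

```text
time: 9.48
tool_pos: [490.9, 123.0, 114.5]
tcp_rot: [-3.141, 0.001, 1.484]
contact_force: [-0.9, 1.2, -0.0]
grip_width: 0.6
finger_force: 0.0
at [490.9 123.  114.5] [-3.141e+00  1.000e-03  1.484e+00] F [-0.9  1.2 -0. ] w 0.6 ff 0.0 t 9.47
491,120,85,1.486 dp [-0.003, 0.0004, 0.0295] rot [-0.001, 0.001, -0.002]
490.6,116,65,1.486 dp [-0.007, 0.0003, 0.0495] rot [-0.001, 0.001, -0.002]
490.4,112,50,1.486 dp [-0.011, 0.0005, 0.0645] rot [-0.001, 0.001, -0.002]
490.4,112,44,1.486 dp [-0.0109, 0.0005, 0.0705] rot [-0.001, 0.001, -0.002]
```

```bash
python3 -m pendant '{"dp":[[0,0,0.01],[0,0,0.02],[-0.003,0,0.03],[-0.005,0,0.04],[-0.007,0,0.05],[-0.009,0,0.055],[-0.01,0,0.06]],"rotation":[[0,0,0],[0,0,0],[0,0,0],[0,0,0],[0,0,0],[0,0,0],[0,0,0]]}';  python3 go.py
```

```text
time: 10.35
tool_pos: [490.1, 113.4, 54.6]
tcp_rot: [-3.141, 0.001, 1.485]
contact_force: [-0.5, 1.2, 0.8]
grip_width: 0.0
finger_force: 0.3
at [490.1 113.4  54.6] [-3.141e+00  1.000e-03  1.485e+00] F [-0.5  1.2  0.8] w 0.0 ff 0.2688878944388762 t 10.35
```

```bash
python3 -m pendant '{"dp":[[0,0,0.003],[0,0,0.006],[0,0,0.008],[0,0,0.010],[0,0,0.010]],"rotation":[[0,0,0],[0,0,0],[0,0,0],[0,0,0],[0,0,0]]}';  python3 go.py
```

```text
time: 10.98
tool_pos: [490.4, 113.4, 45.9]
tcp_rot: [3.141, 0.001, 1.485]
contact_force: [-2.6, -0.1, 9.1]
grip_width: 0.1
finger_force: 4.6
at [490.4 113.4  45.9] [3.141e+00 1.000e-03 1.485e+00] F [-2.6 -0.1  9.1] w 0.1 ff 4.631445435807109 t 10.97
```

```bash
python3 -m pendant '{"dp":[[0,0,0.001],[0,0,0.002],[0,0,0.003],[0,0,0.003]],"rotation":[[0,0,0],[0,0,0],[0,0,0],[0,0,0]]}';  python3 go.py
```

```text
time: 11.48
tool_pos: [490.5, 113.5, 45.3]
tcp_rot: [3.14, 0.001, 1.485]
contact_force: [-10.1, -2.1, 34.1]
grip_width: 0.2
finger_force: 17.2
at [490.5 113.5  45.3] [3.140e+00 1.000e-03 1.485e+00] F [-10.1  -2.1  34.1] w 0.2 ff 17.23692457191646 t 11.47
```

It's hard against the stop at tab height 26.3 mm, against 27 expected. I'll retreat and look at the cover and the knife.

```bash
python3 -m pendant '{"dp":[[0,0,-0.02],[0,0,-0.07],[-0.0,0,-0.12],[-0.05,-0.03,-0.17],[-0.1,-0.06,-0.2],[-0.15,-0.09,-0.22],[-0.18,-0.12,-0.22],[-0.18,-0.12,-0.22]],"rotation":[[0,0,0],[0,0,0],[0,0,0],[0,0,0],[0,0,0],[0,0,0],[0,0,0],[0,0,0]]}' 0.06;  python3 go.py
cat > see.py <<'E'
import sys
from m import *
s=cap("scene");t=cap("top");z=float(sys.argv[1]);R=eval(sys.argv[2])
for n,c,r in(("s",s,R[0]),("t",t,R[1])):
    m=mask(c,(8,60,90),(28,255,255),r)
    ys,xs=np.nonzero(m);P=np.c_[xs,ys];w=plane(c,P,z);mu=w.mean(0);v=np.linalg.svd(w-mu,full_matrices=False)[2][0];v*=np.sign(v[1]);pr=(w-mu)@v
    print(n,len(xs),"dir",v.round(3),"ends",(mu+v*pr.min()).round(1),(mu+v*pr.max()).round(1),"balance(end+101)",(mu+v*(pr.min()+101)).round(1),"(tip-89)",(mu+v*(pr.max()-89)).round(1)); globals()[n+"q"]=[P[pr.argmin()],P[pr.argmax()]]
for i in 0,1: p,e=tri(s,sq[i],t,tq[i]); print("tri",p.round(1),round(e,1))
for n,c,r in(("scene",s,(180,140,360,310)),("top",t,(200,150,430,290))):
    cv2.imwrite(f"pics/c_{n}.png",cv2.resize(c["bgr"][r[1]:r[3],r[0]:r[2]],(400,340),interpolation=2))
cv2.imwrite(sys.argv[3],np.hstack([cv2.imread("pics/c_scene.png"),cv2.imread("pics/c_top.png")]))
E
python3 see.py 22 "((245,220,360,310),(310,190,440,270))" pics/d.png
```

```text
time: 12.48
tool_pos: [353.5, -57.2, 262.9]
tcp_rot: [3.14, 0.002, 1.48]
contact_force: [0.2, -0.1, -0.4]
grip_width: 60.0
finger_force: 0.0
at [353.5 -57.2 262.9] [3.14e+00 2.00e-03 1.48e+00] F [ 0.2 -0.1 -0.4] w 60.0 ff 0.0 t 12.47
s 457 dir [ 0.052  0.999 -0.   ] ends [ 428.7 -402.3   22. ] [ 438.5 -211.4   22. ] balance(end+101) [ 433.9 -301.4   22. ] (tip-89) [ 433.9 -300.3   22. ]
t 259 dir [0.084 0.996 0.   ] ends [ 431.3 -397.    22. ] [ 443.9 -246.1   22. ] balance(end+101) [ 439.7 -296.3   22. ] (tip-89) [ 436.5 -334.8   22. ]
tri [ 429.9 -398.9   14. ] 2.9
tri [ 434.8 -231.7   43.4] 27.6
```

View pics/d.png

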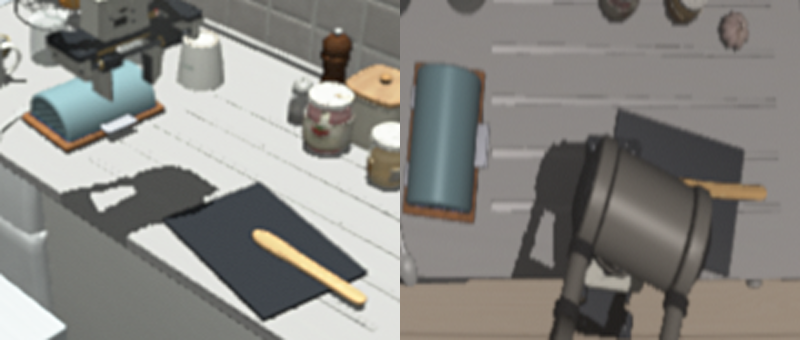

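The picture shows the cover fully shut on its base and the knife still flat on the board. I'll go to its middle.

```bash
python3 go.py 436,-299,120,1.533 436,-299,33,1.533
```

```text
at [355.3 -55.6 262.5] [3.140e+00 1.000e-03 1.483e+00] F [-1.   0.3 -0.8] w 59.6 ff 0.0 t 12.57
436,-299,120,1.533 dp [-0.2352, 0.1015, 0.1428] rot [0.001, 0.001, -0.05]
436,-299,33,1.533 dp [-0.2351, 0.1014, 0.2298] rot [0.001, 0.001, -0.05]
```

```bash
python3 -m pendant '{"dp":[[-0.04,0.018,0.01],[-0.09,0.04,0.04],[-0.14,0.06,0.07],[-0.19,0.08,0.10],[-0.225,0.097,0.12],[-0.235,0.101,0.143],[-0.235,0.101,0.16],[-0.235,0.101,0.16]],"rotation":[[0,0,-0.01],[0,0,-0.02],[0,0,-0.03],[0,0,-0.04],[0,0,-0.05],[0,0,-0.05],[0,0,-0.05],[0,0,-0.05]]}' 0.06; python3 go.py 436,-299,33,1.533
```

```text
time: 13.58
tool_pos: [436.1, -296.8, 100.4]
tcp_rot: [-3.139, -0.002, 1.537]
contact_force: [0.3, 0.4, -0.5]
grip_width: 60.3
finger_force: 0.0
at [ 436.1 -296.8  100.4] [-3.139e+00 -2.000e-03  1.537e+00] F [ 0.3  0.4 -0.5] w 60.3 ff 0.0 t 13.57
436,-299,33,1.533 dp [-0.0023, 0.0002, 0.0674] rot [-0.003, -0.002, 0.004]
```

```bash
python3 -m pendant '{"dp":[[0,0,0.02],[-0.001,0,0.04],[-0.002,0,0.055],[-0.002,0,0.063],[-0.002,0,0.0665],[-0.002,0,0.0675],[-0.002,0,0.0675]],"rotation":[[0,0,0],[-0.002,-0.002,0],[-0.002,-0.002,0],[-0.002,-0.002,0],[-0.002,-0.002,0],[-0.002,-0.002,0],[-0.002,-0.002,0]]}'; python3 go.py 436,-299,33,1.533
```

```text
time: 14.45
tool_pos: [435.8, -300.6, 35.3]
tcp_rot: [3.139, 0.004, 1.535]
contact_force: [-0.7, -0.4, -0.3]
grip_width: 60.0
finger_force: 0.0
at [ 435.8 -300.6   35.3] [3.139 0.004 1.535] F [-0.7 -0.4 -0.3] w 60.0 ff 0.0 t 14.45
436,-299,33,1.533 dp [0.0016, 0.0001, 0.0023] rot [0.002, 0.004, 0.002]
```

```bash
python3 -m pendant '{"dp":[[0.001,0,0.001],[0.001,0,0.001],[0.001,0,0.001]],"rotation":[[0,0,0],[0,0,0],[0,0,0]]}'; python3 -m pendant '{"dp":[[0,0,0],[0,0,0],[0,0,0],[0,0,0],[0,0,0]],"rotation":[[0,0,0],[0,0,0],[0,0,0],[0,0,0],[0,0,0]]}' 0.01
```

```text
time: 14.82
tool_pos: [435.7, -299.4, 34.0]
tcp_rot: [3.14, 0.003, 1.535]
contact_force: [-0.5, -1.3, 0.0]
grip_width: 59.8
finger_force: 0.0
time: 15.45
tool_pos: [435.6, -299.4, 33.9]
tcp_rot: [3.14, 0.003, 1.535]
contact_force: [0.3, -0.2, 0.8]
grip_width: 19.4
finger_force: 30.0
```

```bash
python3 -m pendant '{"dp":[[0,0,-0.01],[0,0,-0.03],[0,0,-0.06],[0,0,-0.09],[0,0,-0.12],[0,0,-0.126],[0,0,-0.126],[0,0,-0.126]],"rotation":[[0,0,0],[0,0,0],[0,0,0],[0,0,0],[0,0,0],[0,0,0],[0,0,0],[0,0,0]]}'; python3 go.py 496.5,186,160,1.486 496.5,186,108,1.486; python3 see.py 148 "((200,150,360,310),(310,170,440,290))" pics/e.png
```

```text
time: 16.45
tool_pos: [434.9, -298.6, 158.7]
tcp_rot: [3.141, 0.001, 1.535]
contact_force: [0.0, 0.4, -0.3]
grip_width: 19.5
finger_force: 30.0
at [ 434.9 -298.6  158.7] [3.141e+00 1.000e-03 1.535e+00] F [ 0.   0.4 -0.3] w 19.5 ff 29.999444782733917 t 16.45
496.5,186,160,1.486 dp [0.4865, 0.0441, -0.002] rot [0.0, 0.001, 0.049]
496.5,186,108,1.486 dp [0.4865, 0.0441, 0.05] rot [0.0, 0.001, 0.049]
s 349 dir [0.814 0.581 0.   ] ends [ 671.3 -235.   148. ] [ 772.5 -162.8  148. ] balance(end+101) [ 753.5 -176.3  148. ] (tip-89) [ 700.  -214.5  148. ]
t 152 dir [0.051 0.999 0.   ] ends [ 437.1 -259.3  148. ] [ 439.5 -210.3  148. ] balance(end+101) [ 442.2 -158.5  148. ] (tip-89) [ 435.  -299.2  148. ]
tri [ 463.8 -282.9  255.7] 142.4
tri [ 482.1 -243.   293. ] 176.7
```

View pics/e.png

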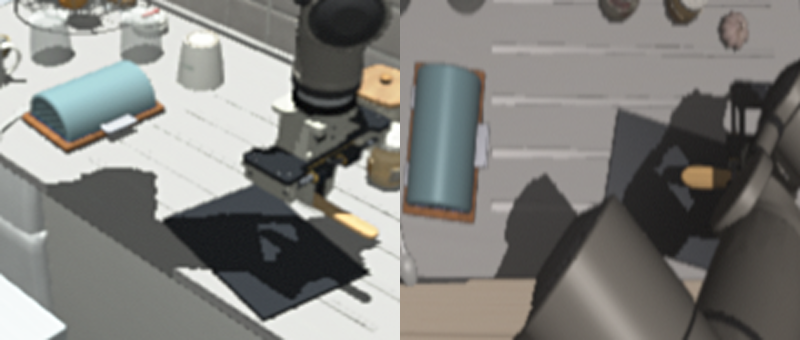

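The knife is held level at its middle, and the cover is shut. The tip check in the top view puts the balance point within about 1 mm of the TCP. Now I'll check the dish centre from the shut dish's outline.

Run:
```python
from m import *
t=cap("top");s=cap("scene")
yaw=1.486;X=np.array([np.cos(yaw),np.sin(yaw),0]);Y=np.array([-X[1],X[0],0]);O=np.array([496.5,186,0])
for n,c,r in(("t",t,(195,170,260,250)),("s",s,(185,160,270,220))):
    b=mask(c,(85,45,60),(110,255,255),r); h=cv2.convexHull(box(b)[1]).reshape(-1,2)
    th=np.linspace(0,np.pi,41); pts=np.array([O+58*np.cos(a)*X+y*Y+(26+58*np.sin(a))*np.array([0,0,1]) for a in th for y in(-88,88)])
    q=cv2.convexHull(proj(c,pts).astype(np.float32)).reshape(-1,2)
    def cen(p): m=cv2.moments(p.astype(np.float32)); return np.array([m["m10"],m["m01"]])/m["m00"],m["m00"]
    a,A=cen(h);d,D=cen(q); print(n,a.round(1),A,d.round(1),D,"world shift",(plane(c,[a],60)-plane(c,[d],60)).round(1))
    print(cv2.minAreaRect(h),cv2.minAreaRect(q))
```

```text
t [224.5 206.4] 1876.5 [224.7 205.9] 2207.688069419004 world shift [[-1.4  0.5  0. ]]
((224.73779296875, 205.85977172851562), (34.12334442138672, 57.424400329589844), 6.340191841125488) ((224.56466674804688, 205.3724822998047), (37.77843475341797, 60.09760284423828), 5.830533027648926)
s [222.1 189.9] 1284.5 [222.  188.8] 1359.8565159878926 world shift [[-4.4 -5.3  0. ]]
((221.4310302734375, 190.67242431640625), (27.04912567138672, 53.57302474975586), 66.80140686035156) ((221.03546142578125, 189.90280151367188), (27.387859344482422, 56.88481521606445), 66.77791595458984)
```

```bash
python3 -m pendant '{"dp":[[0.04,0.004,0],[0.1,0.009,0],[0.16,0.015,0],[0.22,0.02,0],[0.28,0.025,0],[0.34,0.03,0],[0.4,0.036,0],[0.44,0.04,0]],"rotation":[[0,0,0.005],[0,0,0.01],[0,0,0.02],[0,0,0.025],[0,0,0.03],[0,0,0.037],[0,0,0.043],[0,0,0.049]]}'; python3 -m pendant '{"dp":[[0.02,0.002,0],[0.035,0.003,0],[0.04,0.003,0],[0.04,0.003,0]],"rotation":[[0,0,0],[0,0,0],[0,0,0],[0,0,0]]}'; python3 go.py 496,185.5,115,1.486 496,185.5,108,1.486
```

```text
time: 17.65
tool_pos: [491.1, 141.8, 158.4]
tcp_rot: [3.14, 0.003, 1.487]
contact_force: [-0.2, -0.6, -0.6]
grip_width: 19.7
finger_force: 30.0
time: 18.15
tool_pos: [497.7, 178.1, 158.5]
tcp_rot: [3.14, 0.003, 1.485]
contact_force: [0.5, -0.2, -1.1]
grip_width: 19.7
finger_force: 30.0
at [497.7 178.1 158.5] [3.140e+00 3.000e-03 1.485e+00] F [ 0.5 -0.2 -1.1] w 19.7 ff 29.99938040971756 t 18.15
496,185.5,115,1.486 dp [0.0073, -0.0024, 0.0434] rot [0.002, 0.003, -0.001]
496,185.5,108,1.486 dp [0.0074, -0.0024, 0.0504] rot [0.002, 0.003, -0.001]
```

```bash
python3 -m pendant '{"dp":[[0.004,-0.001,0.01],[0.007,-0.002,0.025],[0.007,-0.002,0.038],[0.007,-0.002,0.045],[0.007,-0.002,0.049],[0.007,-0.002,0.05],[0.007,-0.002,0.05]],"rotation":[[0.001,0.003,0],[0.001,0.003,0],[0.001,0.003,0],[0.001,0.003,0],[0.001,0.003,0],[0.001,0.003,0],[0.001,0.003,0]]}'; python3 go.py 496,185.5,106,1.486;  python3 - <<'E'
from h import *
P=[]
for i in range(4):
    c=cap("scene");o=get_obs();P.append(o["tool_pos"])
print(np.mean(P,0).round(1))
r=(185,140,275,210);t=cap("top");r2=(190,160,290,240)
cv2.imwrite("pics/f.png",np.hstack([cv2.resize(c["bgr"][r[1]:r[3],r[0]:r[2]],(400,311),interpolation=2),cv2.resize(t["bgr"][r2[1]:r2[3],r2[0]:r2[2]],(400,311),interpolation=2)]))
E
```

```text
time: 19.02
tool_pos: [496.5, 185.9, 108.8]
tcp_rot: [3.14, -0.0, 1.486]
contact_force: [-1.1, 0.2, 0.0]
grip_width: 19.3
finger_force: 30.0
at [496.5 185.9 108.8] [ 3.14  -0.     1.486] F [-1.1  0.2  0. ] w 19.3 ff 29.99934822320938 t 19.02
496,185.5,106,1.486 dp [-0.0004, -0.0004, 0.0028] rot [0.002, -0.0, -0.0]
[496.5 185.9 108.9]
```

View pics/f.png

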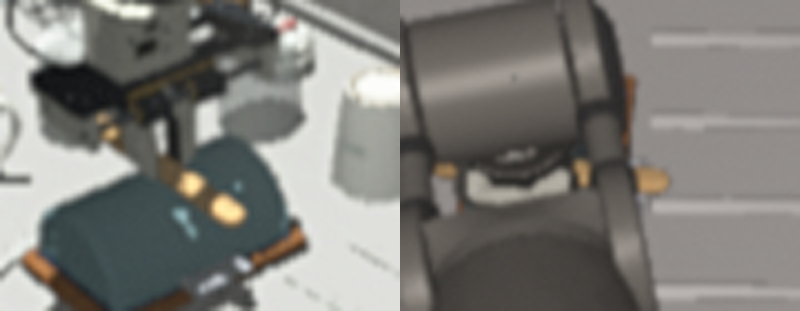

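The picture shows the knife level and square across the crown, a few mm above it. I'll lower until contact.

```bash
python3 -m pendant '{"dp":[[0,0,0.001],[0,0,0.0015],[0,0,0.002],[0,0,0.0025],[0,0,0.0025]],"rotation":[[0,0,0],[0,0,0],[0,0,0],[0,0,0],[0,0,0]]}'
```

```text
time: 19.9
tool_pos: [496.3, 185.8, 106.0]
tcp_rot: [3.141, -0.0, 1.486]
contact_force: [-0.1, 0.3, -0.8]
grip_width: 19.3
finger_force: 30.0
```

```bash
python3 -m pendant '{"dp":[[0,0,0.0005],[0,0,0.001],[0,0,0.001]],"rotation":[[0,0,0],[0,0,0],[0,0,0]]}'
```

```text
time: 20.27
tool_pos: [496.4, 185.8, 105.8]
tcp_rot: [3.14, -0.0, 1.486]
contact_force: [-2.7, 0.4, 6.3]
grip_width: 19.5
finger_force: 30.0
```

```bash
python3 -m pendant '{"dp":[[0,0,-0.0005],[0,0,-0.0007],[0,0,-0.0007]],"rotation":[[0,0,0],[0,0,0],[0,0,0]]}'; python3 -m pendant '{"dp":[[0,0,0],[0,0,0],[0,0,0],[0,0,0]],"rotation":[[0,0,0],[0,0,0],[0,0,0],[0,0,0]]}' 0.045; python3 -m pendant '{"dp":[[0,0,-0.005],[0,0,-0.015],[0,0,-0.03],[0,0,-0.05],[0,0,-0.08],[0,0,-0.12],[0,0,-0.16],[0,0,-0.16]],"rotation":[[0,0,0],[0,0,0],[0,0,0],[0,0,0],[0,0,0],[0,0,0],[0,0,0],[0,0,0]]}'; python3 -m pendant '{"dp":[[0,-0.04,0],[-0.04,-0.07,0],[-0.1,-0.1,0],[-0.15,-0.1,0],[-0.2,-0.1,0],[-0.25,-0.1,0],[-0.25,-0.1,0],[-0.25,-0.1,0]],"rotation":[[0,0,0],[0,0,0],[0,0,0],[0,0,0],[0,0,0],[0,0,0],[0,0,0],[0,0,0]]}'
python3 see.py 94 "((185,140,275,215),(190,175,290,205))" pics/i.png
```

```text
time: 20.65
tool_pos: [496.3, 185.8, 105.8]
tcp_rot: [3.14, -0.0, 1.486]
contact_force: [-1.7, 0.0, 3.6]
grip_width: 19.2
finger_force: 30.0
time: 21.15
tool_pos: [496.3, 185.8, 105.7]
tcp_rot: [3.141, -0.0, 1.486]
contact_force: [0.4, -0.1, -0.1]
grip_width: 44.8
finger_force: 0.0
time: 22.15
tool_pos: [497.5, 186.2, 270.2]
tcp_rot: [3.133, -0.003, 1.486]
contact_force: [0.8, 0.7, -0.9]
grip_width: 45.1
finger_force: 0.0
time: 23.15
tool_pos: [375.0, -54.4, 265.4]
tcp_rot: [3.141, -0.001, 1.485]
contact_force: [0.9, 0.7, 0.6]
grip_width: 45.3
finger_force: 0.0
s 218 dir [0.089 0.996 0.   ] ends [485.8  81.6  94. ] [502.7 271.4  94. ] balance(end+101) [494.7 182.2  94. ] (tip-89) [494.8 182.8  94. ]
t 275 dir [0.047 0.999 0.   ] ends [496.2  92.   94. ] [504.7 272.8  94. ] balance(end+101) [500.9 192.9  94. ] (tip-89) [500.5 183.9  94. ]
tri [496.5  93.   82.7] 3.6
tri [505.  274.   91.5] 3.2
```

View pics/i.png

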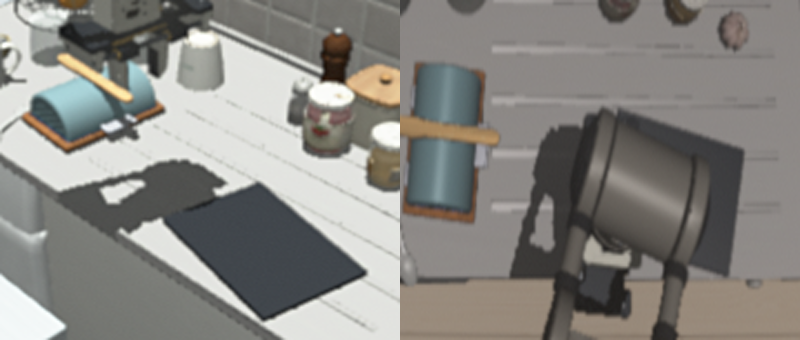

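The picture shows the knife balanced crosswise on the shut cover, both ends free and about level. I'll let the rocking settle, recheck, and hand in.

```bash
python3 -m pendant '{"dp":[[0,0,0],[0,0,0],[0,0,0],[0,0,0],[0,0,0],[0,0,0],[0,0,0],[0,0,0]],"rotation":[[0,0,0],[0,0,0],[0,0,0],[0,0,0],[0,0,0],[0,0,0],[0,0,0],[0,0,0]]}' >/dev/null; python3 -m pendant '{"dp":[[0,0,0],[0,0,0],[0,0,0],[0,0,0],[0,0,0],[0,0,0],[0,0,0],[0,0,0]],"rotation":[[0,0,0],[0,0,0],[0,0,0],[0,0,0],[0,0,0],[0,0,0],[0,0,0],[0,0,0]]}' >/dev/null; python3 see.py 94 "((185,140,275,215),(190,175,290,205))" pics/j.png && python3 -c "
from plant import workorder
print(workorder.close_job())"
```

```text
s 226 dir [0.103 0.995 0.   ] ends [484.2  79.1  94. ] [504.2 272.5  94. ] balance(end+101) [494.5 179.5  94. ] (tip-89) [495. 184.  94.]
t 274 dir [0.048 0.999 0.   ] ends [496.1  92.   94. ] [504.8 272.8  94. ] balance(end+101) [500.9 192.9  94. ] (tip-89) [500.5 183.9  94. ]
tri [495.5  94.2  79. ] 7.6
tri [507.5 271.3  95.3] 4.6
the job is handed in; nothing more can be done
None
```

The job is handed in, with no verdict returned: at my last look the cover was pressed fully shut and the knife was balanced crosswise on its crown, tilted about 0.1 rad with both ends free, and I touched nothing else on the worktop.

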